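Shift the bottle roller into third and start it

TASK

The bottle roller has been left in first: with your fingertips push its gearstick back to the middle channel of the H-shaped gate, across to the right-hand leg, then forward, away from you, fully home in the third slot. Only once third is home, press the small start button fully down and let it come back up. Push the stick gently, without gripping or forcing it, do not press the mushroom-headed stop button, and leave the bottles, the pot and the other loose things where they are.

Things in the scene. Friction and masses are not known exactly. Their poses are not given: they have to be found in the camera images.
- roller: Bench bottle roller, fixed. Origin: on the bench straight under the centre of the gate; x axis points away from the operator (forward), y axis to the left, z up. White drive housing 260 x 205 mm (x from -150 to +110, y from -130 to +75), deck 115 mm above the bench; to its left a bed of two rubber rollers along y (y up to +395 mm), the bottle on it reaching 169 mm high.
- gate (a point): Centre of the H-shaped gate at the top of its steel plate, 131 mm above the bench. Slots are 18 mm wide; two legs run along x at y = +20 mm (left: first slot forward, second back) and y = -20 mm (right: third slot forward, fourth back), joined by a cross channel along y at x = 0. The tongue corners are rounded 6 mm. One to four pips mark the slots. The plate is 116 mm (x) by 104 mm (y).
- third_slot (a point): Where the stem's centre line stands at the plate's top face when the stick is fully home in third (within about 3 mm): x +25, y -20 mm from the gate centre.
- stick_knob (a point): Centre of the black ball knob, 40 mm in diameter, on the gearstick's 12 mm round steel stem; 212 mm above the bench when upright. The stick pivots both ways about a point 37 mm above the bench under the gate centre, 175 mm below the knob's centre: the knob reaches 47 mm forward or back and 38 mm to either side. Over 35 N from the fingers, or a pinch, counts as forcing it.
- across (a joint): Sideways lean of the gearstick, rad: 0 upright, positive to the right. About -0.22 in the left leg, +0.22 in the right leg (each +-0.035 of play).
- gearstick (a joint): Forward lean of the gearstick, rad: 0 in the cross channel, positive forward (away from the operator), +0.27 fully home in first or third, -0.27 in second or fourth. Within about +-0.03 of 0 it goes across freely; up to about +-0.06 the rounded corners still guide it in. It starts forward in first (0.12 to 0.26). The stick moves stiffly (about 2 N at the knob) and stays where it is left.
- start (a joint): Travel of the start button, m: 0 up, 0.006 fully down; springs back. Fully down takes about 4 N; 0.004 or more starts the machine.
- start_top (a point): Centre of the top of the start button: a small black button, 22 mm in diameter, in a 38 mm steel collar on the front of the deck; its top is 137 mm above the bench, 10 mm above its collar. It is the left one of the two buttons.
- stop (a joint): Travel of the stop button, m: 0 up, 0.006 fully down. Not to be pressed.
- stop_top (a point): Centre of the top of the stop button: a larger black mushroom head, 42 mm in diameter, 67 mm to the right of start, its top 147 mm above the bench.
- roller_bottle: Glass bottle, 90 mm in diameter, 178 mm long, lying on the two rollers. Origin under the middle of its base disc. Bystander.
- sample_pot: Small screw-cap pot, 41 mm in diameter, 46 mm tall, standing on the roller's deck right of the gate. Origin under its centre. Bystander.
- amber_bottle: Amber bottle, 68 mm in diameter, 150 mm tall, on the bench right of the roller. Origin under its centre. Bystander.
- beaker: Clear beaker, 72 mm in diameter, 90 mm tall, on the bench right of the roller. Origin under its centre. Bystander.
- petri_stack: Stack of petri dishes, 90 mm in diameter, 58 mm tall. Origin under its centre. Bystander.
- timer: White bench timer, 65 x 75 x 20 mm. Origin under its centre. Bystander.

How it is judged:
By the outcome, as a careful person would: the job done as asked, in the order asked, and still so for the second after the job is handed in, with the robot touching nothing.
It also fails if it takes over 69 s, if anything falls off the work surface, if the arm or the gripper's body presses on something with over 40 N, if the wrist force passes 120 N, or if a joint passes its speed limit or range.

ROBOT

A 7-joint arm with a two-finger parallel gripper is mounted at the origin on the work surface. World frame = base frame: x ahead of the robot, y to its left, z up, the work surface at z = 0. Lengths are in m, angles in rad, forces in N, time in s.
With the tool pointing down it reaches from about 0.425 to 0.925 m from the base axis. Payload 6.8 kg.
Tool frame: the origin (TCP) lies on the front face of the gripper's body, between the roots of the fingers; the fingertips stand 73 mm ahead of it and the grasp point (between the pads) lies 54 mm ahead of it (env.nose_length is the distance from the TCP to the fingertips, in m); z points along the fingers, y is the direction in which the jaws open and shut (so a half turn about z gives the same grasp; the last joint's range is limited). The gripper opens to 85 mm and grips with 20 to 120 N. Pads are 22 mm wide; open, the fingers measure 114 mm over their backs; the gripper's body (76 mm by 85 mm) begins 54 mm behind the grasp point. The pads swing forward as they close: fully open they stand 13 mm farther back than shut.
Start: joints at [-1.416, 0.477, 0.022, 1.555, -0.011, 1.109, -0.083], TCP at [0.175, 0.652, 0.304] pointing down, gripper open.
Joint ranges: [-2.96, 2.96], [-0.34, 2.1], [-1.41, 1.46], [0.24, 2.44], [-1.37, 4.51], [0.17, 1.92], [-2.96, 2.96]. Speed limits (rad/s): [2.39, 2.39, 3.14, 3.14, 3.14, 3.14, 3.14].

INTERFACE

Orientations are given as a unit quaternion [w, x, y, z].
In Python, from cell import env, kin, camera, calibration, job gives the robot as it stands. The module is installed in compiled form; this text tells all that it offers. Calls block until the motion is done:
- env.reach(position, orientation): joint-space move of the TCP to a pose.
- env.movel(position, velocity=0.15, rot=None, stop_force=None): straight line of the TCP; rot=None keeps the orientation; velocity is the mean speed in m/s. With stop_force (N) it stops when the force on the tool has changed by that much, and returns True; else False.
- env.goto_joints(angles): joint-space move.
- env.grip(opening, f_grip=None): finger opening in m; f_grip is the grip in N (None keeps the last); returns when the fingers have stopped.
- env.dwell(seconds).
- kin.inverse_kinematics(position, orientation): joint angles nearest the present ones, or None.
- env.get_state(): the state.
- camera(name): name is "scene" or "top" or "wrist"; returns (picture, depth): 400x640x3 uint8, blue, green, red; 400x640 float32, m along the optical axis (not along the pixel's ray), 0 where there is no reading.
- calibration(name): a dict with "fx", "fy", "cx", "cy" (pixels), "rvec" (rotation vector, rad) and "tvec" (3), from world to camera coordinates, as OpenCV has them. Camera axes: x right, y down, z forward; pixel columns grow to the right and rows downward; lengths in m; the calibration is good to about 2 mm. A picture is of the moment at which its call begins: read the wrist's pose just before it. calibration takes no time and is no camera call; for the wrist camera it gives the pose at the moment of the call.
A pose or a line that the arm cannot do raises env.PlanningError and nothing moves.
- job.job_done(): hands the job in, once; it reports no verdict.
The state is a dict: "time": time; "qpos": joint angles; "joint_velocities": joint speeds; "joint_torque": joint torques, N m; "tcp_pos": TCP position; "orientation": TCP orientation; "force": force on the tool from outside, world axes, zero at the start; "torque": the same for the moment, N m; "opening": finger opening in m.
Only numpy, scipy, OpenCV 4.12 (cv2) and the standard library are available. Lean on these libraries where they do the work, as an engineer would, in place of code of your own. Each camera call takes 0.05 s, during which the arm holds its last target. There are 200 camera calls.

## Working session

There is one attempt and no reset: what is moved stays moved. The work goes in short steps, each a Python script; the robot and the scene stay as the last script left them, time stands still between calls to the robot, and variables do not carry over. Pictures are saved under pics/ and viewed, about 8 in all and at most 12, crops included, and the job is handed in when it is done.

```bash
mkdir -p pics; cat > h.py <<'E'
import numpy as np, cv2
from cell import env, kin, camera, calibration, job
def cal(n):
    c=calibration(n); R=cv2.Rodrigues(np.array(c["rvec"],float))[0]; return c,R,np.array(c["tvec"],float).ravel()
def onplane(n,u,v,z,C=None):
    c,R,t=C or cal(n); d=R.T@np.array([(u-c["cx"])/c["fx"],(v-c["cy"])/c["fy"],1]); o=-R.T@t
    return o+d*(z-o[2])/d[2]
def cloud(n,dep,C=None):
    c,R,t=C or cal(n); v,u=np.mgrid[:dep.shape[0],:dep.shape[1]]
    P=np.stack([(u-c["cx"])/c["fx"]*dep,(v-c["cy"])/c["fy"]*dep,dep],-1)
    return (P-t)@R
def proj(n,p,C=None):
    c,R,t=C or cal(n); q=R@np.array(p)+t; return q[:2]/q[2]*[c["fx"],c["fy"]]+[c["cx"],c["cy"]]
E
python3 - <<'E'
from h import *
for n in("top","scene"):
    C=cal(n); im,d=camera(n); cv2.imwrite(f"pics/{n}0.png",im); np.save(n+"0.npy",d)
    print(n,-C[1].T@C[2],C[1][2], C[0]["fx"])
s=env.get_state(); print(s["time"],s["force"],s["tcp_pos"],s["orientation"],s["opening"])
E
```

```text
top [ 0.31650883 -0.07867885  1.30652747] [ 0.11382674 -0.01141102 -0.99343508] 423.35083615262613
scene [1.10294079 0.1943626  0.92024483] [-0.60421668 -0.26505185 -0.75144509] 392.18335397085616
0.1 [ 0.39274988  0.03383342 -0.78619241] [0.1752503  0.65142148 0.303009  ] [-5.20433805e-05  1.31028508e-01  9.91378242e-01 -8.41492540e-04] 0.08535828704129894
```

View pics/top0.png

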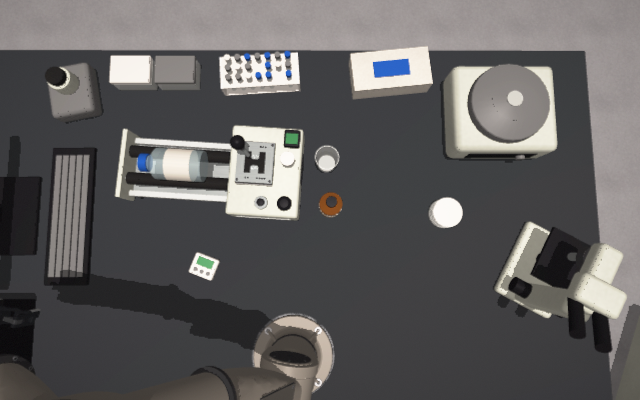

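View pics/scene0.png

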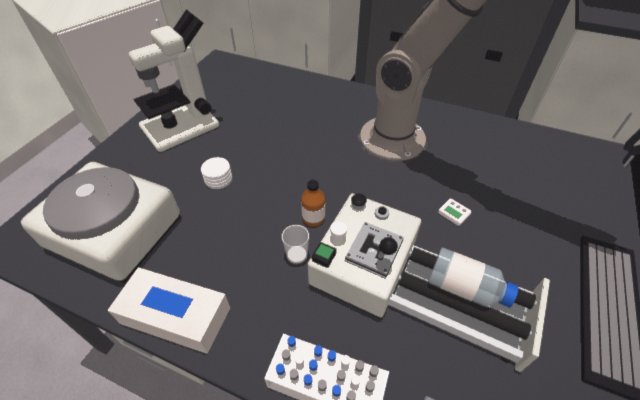

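The top view shows the roller nearly aligned with the world axes: gate near (255,162), knob (238,142), start (261,202), stop (284,203), pot (288,158). Next I'll refine these.

```bash
python3 - <<'E'
from h import *
im=cv2.imread("pics/top0.png"); d=np.load("top0.npy"); C=cal("top"); P=cloud("top",d)
z=P[...,2]
print("z at", {k:P[v,u].round(3).tolist() for k,(u,v) in dict(knob=(238,142),start=(261,202),stop=(284,203),pot=(288,158),deck=(240,205),plate=(240,178)).items()})
roi=np.zeros(z.shape,bool); roi[115:225,222:310]=1
# housing by depth: anything on z>.1 in roi
X=P[roi&(abs(z-.115)<.006)]
r=cv2.minAreaRect((X[:,:2]*1000).astype(np.float32)); print("deck",r)
X=P[roi&(abs(z-.131)<.005)]
g=im.astype(int); sat=g.max(-1)-g.min(-1); val=g.max(-1)
m=(roi&(val>95)&(val<190)&(sat<30)).astype(np.uint8); m[190:]=0; m=cv2.morphologyEx(m,cv2.MORPH_OPEN,np.ones((2,2)))
cs=max(cv2.findContours(m,0,2)[0],key=cv2.contourArea); pts=np.array([onplane("top",u,v,.131,C)[:2] for u,v in cs[:,0]])
print("plate",cv2.minAreaRect((pts*1000).astype(np.float32)))
dark=(roi&(val<60)).astype(np.uint8)
n,l,s,c=cv2.connectedComponentsWithStats(dark)
for i in range(1,n):
    if s[i,4]>15: print(s[i],c[i],[onplane("top",*c[i],h,C).round(4)[:2].tolist() for h in(.131,.147,.205)])
v=cv2.resize(im[115:225,220:310],None,fx=6,fy=5.4,interpolation=2); 
sc=cv2.imread("pics/scene0.png")[190:310,300:430]
cv2.imwrite("pics/c1.png",v[:590]); 
E
```

```text
z at {'knob': [0.591, 0.133, 0.226], 'start': [0.444, 0.084, 0.134], 'stop': [0.439, 0.019, 0.149], 'pot': [0.562, 0.007, 0.162], 'deck': [0.438, 0.145, 0.116], 'plate': [0.513, 0.144, 0.13]}
deck ((535.6575317382812, 77.68771362304688), (204.34149169921875, 259.242919921875), 85.94925689697266)
plate ((511.4473876953125, 58.90448760986328), (32.82505798339844, 75.89373016357422), 53.8333625793457)
[284 130  16  18 102] [291.95098039 139.15686275] [[0.6235, -0.0014], [0.6193, -0.0025], [0.6041, -0.0063]]
[230 135  15  15 168] [237.19642857 142.2797619 ] [[0.6148, 0.1535], [0.6108, 0.1504], [0.5961, 0.1389]]
[222 152   8  11  85] [225.37647059 156.85882353] [[0.5729, 0.186], [0.5694, 0.1824], [0.5568, 0.1694]]
[244 153  21  20 217] [254.8202765  162.67281106] [[0.5559, 0.1029], [0.5527, 0.1005], [0.5409, 0.0915]]
[301 154   3  32  54] [302.03703704 169.09259259] [[0.5371, -0.0301], [0.5341, -0.0307], [0.5232, -0.0331]]
[222 178   6  12  60] [224.1 183.6] [[0.4967, 0.188], [0.4942, 0.1844], [0.4853, 0.1712]]
[277 197  14  13 125] [283.664 202.768] [[0.442, 0.0211], [0.4402, 0.0198], [0.4341, 0.0148]]
[257 199   7   6  26] [259.76923077 201.23076923] [[0.4466, 0.0877], [0.4448, 0.0855], [0.4384, 0.0773]]
```

View pics/c1.png

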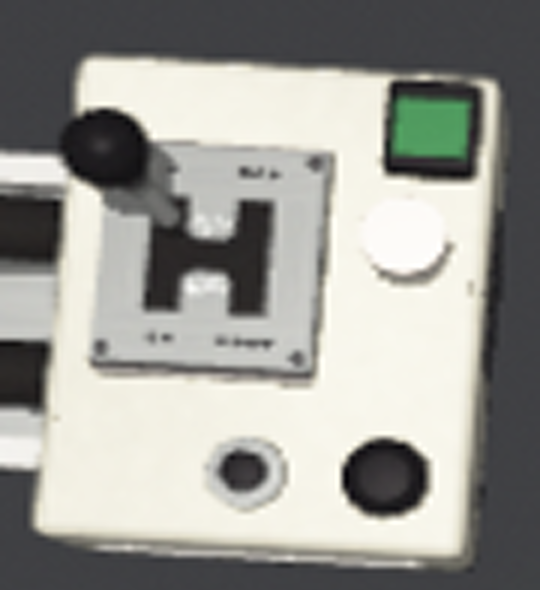

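The crop shows the stick leaning forward and left in the left leg, and start is the left button of the two. The deck fit gives roller yaw of about -4.05° and an origin of about (0.5575, 0.1037). The button positions agree with that. Next I'll shut the gripper, move above the front of the knob and check the knob with a sphere fit.

```bash
cat >> h.py <<'E'
YAW=np.deg2rad(-4.05); O=np.array([.5575,.1037]); Rz=np.array([[np.cos(YAW),-np.sin(YAW)],[np.sin(YAW),np.cos(YAW)]])
Q=[0,np.sin(-YAW/2),np.cos(YAW/2),0]
def W(x,y,ztip): return [*(O+Rz@[x,y]),ztip+env.nose_length]
def L(p): return Rz.T@(np.array(p)[:2]-O)
from scipy.optimize import least_squares
def knob(n,guess=(0,0),im=None,d=None,C=None):
    if im is None: C=cal(n); im,d=camera(n)
    P=cloud(n,d,C); g=np.array([*(O+Rz@np.array(guess)),.209])
    m=(d>0)&(im.max(-1)<90)&(np.linalg.norm(P-g,axis=-1)<.05)&(P[...,2]>.19); X=P[m]
    if len(X)<25: print(n,"few",len(X)); return None
    r=least_squares(lambda c:np.linalg.norm(X-c,axis=1)-.02,X.mean(0)-[0,0,.01],loss="soft_l1",f_scale=.002)
    c=r.x; l=L(c); print(n,"knob",(l*1000).round(1),"z",c[2].round(4),"n",len(X),"rms",np.sqrt(np.mean(r.fun**2)).round(4),"fwd",np.arctan2(l[0],c[2]-.037).round(3),"across",np.arctan2(-l[1],c[2]-.037).round(3)); return c
E
python3 - <<'E'
from h import *
for n in("top","scene"): knob(n,(.04,.038),cv2.imread(f"pics/{n}0.png"),np.load(n+"0.npy"))
env.grip(0.0)
env.movel([.175,.652,.36],velocity=.2)
env.reach(W(.085,.038,.29),Q)
s=env.get_state(); print(s["time"],L(s["tcp_pos"]),s["tcp_pos"],s["force"],s["opening"],env.nose_length)
C=cal("wrist"); im,d=camera("wrist"); cv2.imwrite("pics/w1.png",im); knob("wrist",(.04,.038),im,d,C)
E
```

```text
top knob [37.  37.6] z 0.2034 n 167 rms 0.0015 fwd 0.219 across -0.222
scene knob [36.9 37.1] z 0.2036 n 250 rms 0.0011 fwd 0.218 across -0.219
3.775 [0.08466098 0.03941352] [0.64473322 0.13703574 0.36242112] [ 0.30358585 -0.33464946  0.19887627] 0.00018006065332982018 0.0726
wrist knob [37.3 38.4] z 0.2044 n 2628 rms 0.0005 fwd 0.219 across -0.226
```

View pics/w1.png

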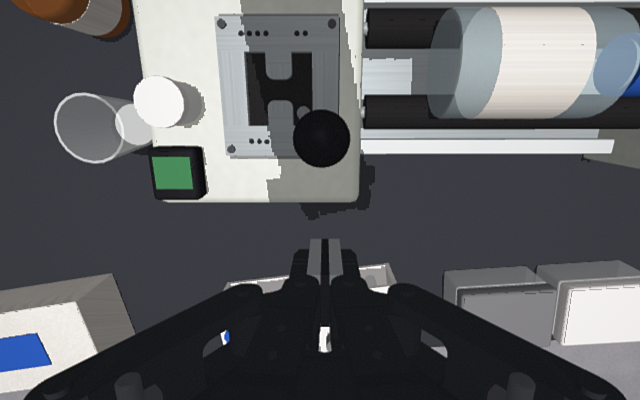

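The wrist view shows the knob at (321,138), the H at x 247–312 / y 52–125, and the shut fingertips at (325,250), in front of the knob. All three knob fits agree within 1.3 mm. Now I'll push back.

```bash
python3 - <<'E'
from h import *
C=cal("wrist"); print("gate",L(onplane("wrist",279.5,88.7,.131,C)), "cam",(-C[1].T@C[2]).round(3))
env.movel(W(.085,.038,.188),velocity=.15)
print(env.movel(W(.060,.038,.188),velocity=.05,stop_force=15))
print(env.movel(W(.036,.038,.188),velocity=.04,stop_force=15))
s=env.get_state(); print(s["time"],L(s["tcp_pos"]),s["force"])
C=cal("wrist"); im,d=camera("wrist"); cv2.imwrite("pics/w2.png",im); knob("wrist",(.01,.038),im,d,C)
E
```

```text
gate [0.00101152 0.00107356] cam [0.576 0.143 0.433]
False
False
6.0583 [0.03561818 0.03797476] [0.51983106 0.32790431 0.65709648]
wrist knob [12.4 38.2] z 0.2367 n 16784 rms 0.0079 fwd 0.062 across -0.189
```

View pics/w2.png

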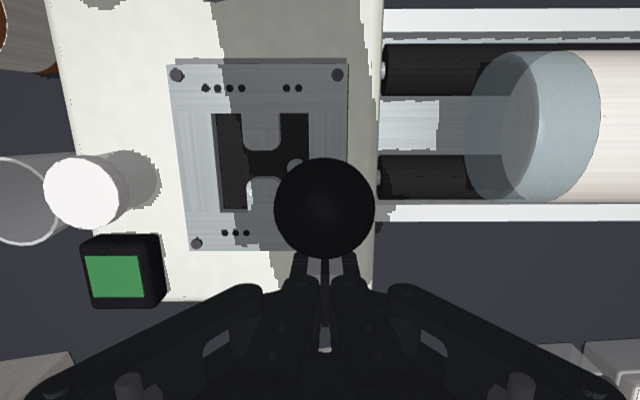

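The wrist view shows the knob at (324,208) against the fingertips, with the gripper spoiling that fit. I'll exclude gripper points, refit, then finish the push back.

```bash
sed -i 's/; X=P\[m\]/; lx=(P[...,:2]-O)@Rz; t=L(env.get_state()["tcp_pos"]); m\&=(P[...,2]<.238)\&((n!="wrist")|(np.abs(lx-t)>[.013,.02]).any(-1)\&(lx[...,0]<t[0]+XM)); X=P[m]/' h.py; sed -i '1a XM=-.013' h.py
python3 - <<'E'
from h import *
k=knob("wrist",(.01,.038))
f=L(env.get_state()["tcp_pos"]); off=f[0]-L(k)[0]; print("gap",off)
tgt=.000+max(off,.03)
print(tgt)
if .028<off<.04 : print(env.movel(W(f[0]-L(k)[0]+0.001,.038,.188),velocity=.03,stop_force=15)); knob("wrist",(.0,.038)); print(env.get_state()["force"],env.get_state()["time"])
E
```

```text
wrist knob [ 5.6 39. ] z 0.2082 n 8296 rms 0.0021 fwd 0.033 across -0.224
gap 0.030166643405826536
0.030166643405826536
False
wrist knob [ 1.5 39. ] z 0.2082 n 8218 rms 0.0019 fwd 0.009 across -0.224
[ 1.80771286 -0.14348311  0.81953548] 6.5167
```

```bash
python3 - <<'E'
from h import *
import h
h.XM=.2
env.movel(W(.06,.038,.188),velocity=.15); env.movel(W(.06,.06,.25),velocity=.2)
env.movel(W(.001,.095,.25),velocity=.2); knob("wrist",(0,.038))
env.movel(W(.001,.095,.188),velocity=.2)
print(env.movel(W(.001,.065,.188),velocity=.08,stop_force=12))
print(env.movel(W(.001,.004,.188),velocity=.04,stop_force=12))
s=env.get_state(); print(s["time"],L(s["tcp_pos"]),s["force"])
C=cal("wrist"); im,d=camera("wrist"); cv2.imwrite("pics/w3.png",im); np.save("w3.npy",d); knob("wrist",(.0,-.03),im,d,C)
E
```

```text
wrist knob [ 1.4 39.1] z 0.2081 n 3582 rms 0.0005 fwd 0.008 across -0.224
False
False
10.5333 [0.00090721 0.00415416] [ 0.03895373  1.19882378 -0.85504   ]
wrist knob [  2.  -26.9] z 0.2108 n 3946 rms 0.003 fwd 0.012 across 0.154
```

View pics/w3.png

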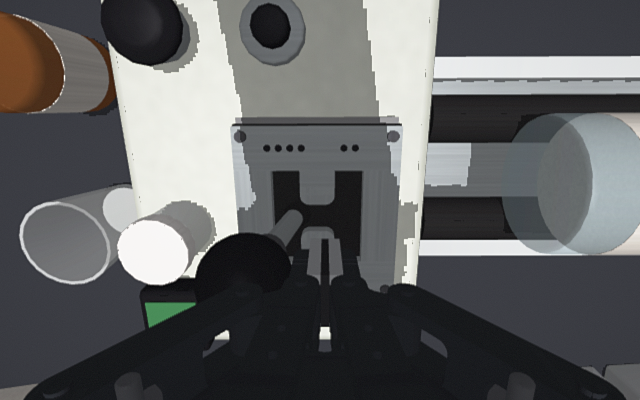

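The knob is partly over, at (242,265), with the stem entering the right leg in the channel and still about 10 mm short. I'll finish the push across, check from above, then go round behind.

```bash
python3 - <<'E'
from h import *
import h
h.XM=.2
print(env.movel(W(.001,-.0065,.188),velocity=.04,stop_force=10)); s=env.get_state(); print(L(s["tcp_pos"]),s["force"])
env.movel(W(.001,.02,.188),velocity=.15); env.movel(W(-.02,.02,.25),velocity=.2)
env.movel(W(-.06,-.037,.25),velocity=.2); 
knob("top",(0,-.037));knob("scene",(0,-.037)); s=env.get_state(); print(s["time"])
im,d=camera("scene"); cv2.imwrite("pics/s4.png",cv2.resize(im[190:320,290:450],None,fx=4,fy=4))
E
```

```text
False
[ 0.00100167 -0.0072236 ] [-0.77539145  0.07416063 -0.39714466]
top knob [  0.7 -39.2] z 0.2067 n 81 rms 0.0014 fwd 0.004 across 0.227
scene knob [  1.2 -40.9] z 0.2068 n 225 rms 0.0011 fwd 0.007 across 0.236
12.3917
```

View pics/s4.png

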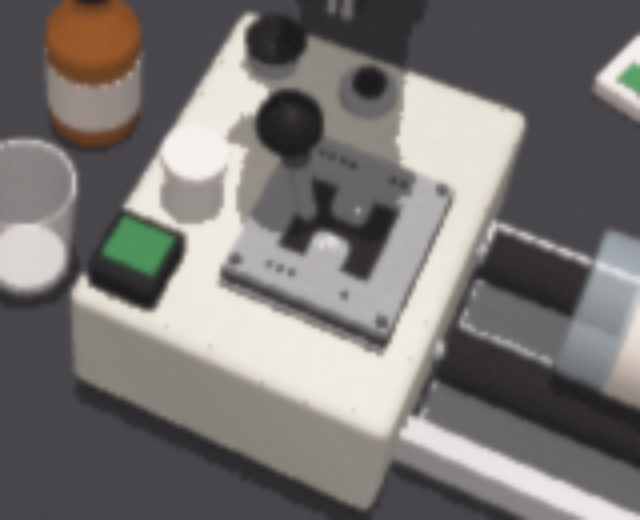

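The stick now stands in the right leg at the cross channel, with the knob at (290,122) in the crop, fwd about 0.005 and across about 0.23. Now I'll push forward.

```bash
python3 - <<'E'
from h import *
import h
h.XM=.2
env.movel(W(-.06,-.038,.188),velocity=.15)
print(env.movel(W(-.035,-.038,.188),velocity=.08,stop_force=12))
print(env.movel(W(.012,-.038,.188),velocity=.04,stop_force=12)); s=env.get_state(); print(L(s["tcp_pos"]),s["force"])
hit=False; x=.012
while not hit and x<.024:
    x+=.002; hit=env.movel(W(x,-.038,.188),velocity=.02,stop_force=8); s=env.get_state(); print(hit,L(s["tcp_pos"]),s["force"])
env.movel(W(-.06,-.038,.188),velocity=.15); env.movel(W(-.08,0,.25),velocity=.2)
knob("top",(.045,-.037));knob("scene",(.045,-.037)); s=env.get_state(); print(s["time"])
im,d=camera("scene"); cv2.imwrite("pics/s5.png",cv2.resize(im[190:320,290:450],None,fx=4,fy=4))
E
```

```text
False
False
[ 0.01187915 -0.03802629] [-1.02183983  1.42392717 -0.43831725]
False [ 0.01405109 -0.03801668] [-1.94853939  0.45709942 -0.0167809 ]
False [ 0.01539672 -0.03805426] [-5.50553804  1.07957638  0.78868356]
False [ 0.01624305 -0.03807868] [-9.41063749  0.75326245  4.38952799]
False [ 0.01701126 -0.03810721] [-14.87663111   0.18194092   8.64664478]
False [ 0.01770389 -0.03817248] [-19.66528513   1.30060362  13.45422271]
False [ 0.01835567 -0.03822899] [-24.97237951   2.0697282   16.48046371]
top knob [ 46.5 -38.5] z 0.2008 n 165 rms 0.0015 fwd 0.277 across 0.231
scene knob [ 46.8 -39.4] z 0.2009 n 224 rms 0.0011 fwd 0.278 across 0.236
17.6333
```

View pics/s5.png

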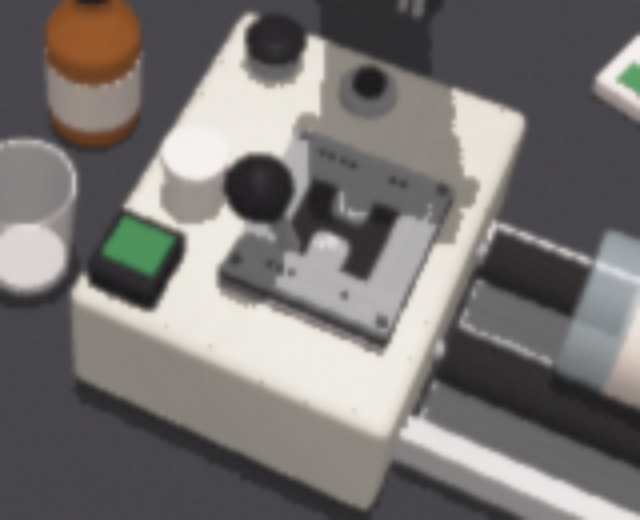

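Third is home: fwd 0.277, across 0.23, and the force built up at the end stop. In the crop, the knob is at (258,187). Next a closer wrist look at the start button.

```bash
python3 - <<'E'
from h import *
env.movel(W(-.04,.0,.27),velocity=.2)
C=cal("wrist"); im,d=camera("wrist"); P=cloud("wrist",d,C); lx=(P[...,:2]-O)@Rz
m=((abs(P[...,2]-.137)<.005)&(np.linalg.norm(lx-[-.11,-.025],axis=-1)<.025)&(im.max(-1)<90)).astype(np.uint8)
c=max(cv2.findContours(m,0,2)[0],key=cv2.contourArea); (u,v),r=cv2.minEnclosingCircle(c)
print(u,v,r,m.sum(),"start",L(onplane("wrist",u,v,.137,C)),"cloud",lx[m>0].mean(0),np.median(P[m>0][:,2]),"world",onplane("wrist",u,v,.137,C))
mm=((abs(P[...,2]-.147)<.006)&(np.linalg.norm(lx-[-.11,-.092],axis=-1)<.035)&(im.max(-1)<90)); print("stop",lx[mm].mean(0))
cv2.circle(im,(int(u),int(v)),int(r),(0,0,255),1); cv2.imwrite("pics/w6.png",im); print(env.get_state()["time"])
E
```

```text
293.8214416503906 103.46428680419922 13.587018966674805 562 start [-0.11076686 -0.02437567] cloud [-0.11066771 -0.02436207] 0.13724444867664448 world [0.44528816 0.08720833 0.137     ]
stop [-0.11062721 -0.09003874]
18.1083
```

View pics/w6.png

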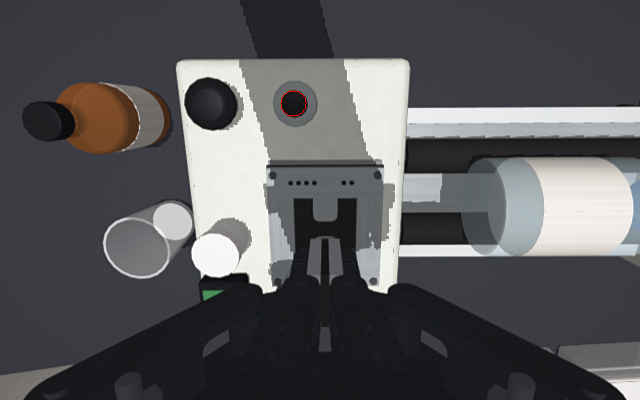

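The button is circled at (294,103), with stop at (211,103), well separated. Now I'll press start.

```bash
python3 - <<'E'
from h import *
x,y=-.1107,-.0244
env.movel(W(x,y,.25),velocity=.2); env.movel(W(x,y,.145),velocity=.1)
z0=env.get_state()["force"][2]
z=.140
while z>.127:
    z-=.001; env.movel(W(x,y,z),velocity=.02); s=env.get_state(); f=s["force"][2]-z0; print(round(z,4),round(s["tcp_pos"][2]-env.nose_length,4),round(f,2))
    if f>10: break
env.dwell(.3)
env.movel(W(x,y,.145),velocity=.05); env.movel(W(x,y,.26),velocity=.15); env.movel(W(-.16,.05,.30),velocity=.2)
knob("scene",(.045,-.037)); knob("top",(.045,-.037))
s=env.get_state(); print(s["time"],s["force"])
im,d=camera("scene"); cv2.imwrite("pics/s7.png",im)
P=cloud("scene",d); lx=(P[...,:2]-O)@Rz
for n,c in(("start",[x,y]),("stop",[x,-.0908])):
    q=P[np.linalg.norm(lx-c,axis=-1)<.008]; print(n,"z",np.median(q[:,2]),len(q))
E
```

```text
0.139 0.1389 -0.15
0.138 0.138 -0.1
0.137 0.1371 0.74
0.136 0.1361 1.83
0.135 0.135 1.22
0.134 0.134 1.89
0.133 0.133 2.51
0.132 0.132 3.18
0.131 0.1311 4.66
0.13 0.1308 16.07
scene knob [ 46.9 -39.3] z 0.201 n 225 rms 0.0011 fwd 0.279 across 0.235
top knob [ 46.8 -38.6] z 0.2007 n 167 rms 0.0015 fwd 0.278 across 0.231
24.95 [-0.74707692  0.59651303 -0.68127123]
start z 0.13692994742799514 27
stop z 0.14582972111135875 24
```

View pics/s7.png

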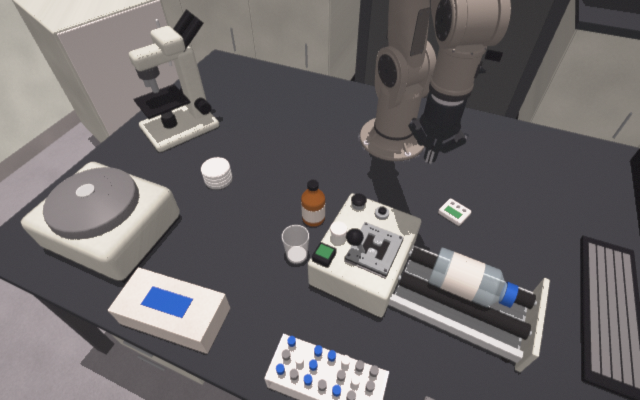

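The button bottomed out at z 0.131 (6 mm down) and is back up at 0.137. The knob at (355,237) is home in third, and the bottles, pot, beaker, dishes and timer are where they were. The gripper is clear.

```bash
python3 -c "
from cell import job; job.job_done()"
```

```text
the job is handed in; nothing more can be done
```

The stick is home in third and start was pressed after that. The job was handed in at about 25 s on the robot's clock. I used shut fingertips to push the knob back to the cross channel, across to the right leg, then forward.

- **Third slot:** the knob fits from the scene and top cameras both put the stick at about 0.278 rad forward and 0.23 rad across. That agrees with the end stop to within about 0.01 rad.
- **Start button:** it went fully down, with the tips at z 0.131 m and about 4.7 N just before it bottomed out. It came back up to 0.137 m.
- **Stop button and loose things:** the stop button was not touched; its top read 0.146 m against the nominal 0.147 m. In the last scene picture the bottles, pot and other loose things look unmoved. I judged that by eye, not by measurement.
- **Force on the stick:** pushing against third's end stop, the contact force rose in small steps to about 30 N. That is more than I meant, because the 8 N stop limit restarted with each step. The readings, taken between steps, stayed under the 35 N limit.

No check failed or disagreed beyond 2 mm, except the wrist camera's knob fits while the gripper was touching the knob. The gripper got into those pictures, so I repeated the fits with it clear or masked out.

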